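# Load sieve screens into the drying rack

### The arm

A 7-joint arm with a two-finger parallel gripper is mounted at the origin on the work surface. World frame = base frame: x ahead of the robot, y to its left, z up, the work surface at z = 0. Lengths are in m, angles in rad, forces in N, time in s.
With the tool pointing down it reaches from about 0.4 to 0.85 m from the base axis. Payload 10.4 kg.
Tool frame: the origin (TCP) lies between the finger pads; the fingertips stand 19 mm ahead of it and the grasp point (between the pads) is the TCP (tip_reach is the z of the fingertips in the tool frame, in m); z points along the fingers, y is the line along which they close (so a half turn about z gives the same grasp; the last joint's range is limited). The gripper opens to 85 mm and grips with 20 to 120 N. Pads are 22 mm wide; open, the fingers measure 114 mm over their backs; the gripper's body (76 mm by 85 mm) begins 54 mm behind the grasp point. The pads swing forward as they close: fully open they stand 13 mm farther back than shut.
Start: joints at [1.253, 0.332, -0.065, 1.46, 0.022, 1.35, -0.088], TCP at [0.182, -0.598, 0.25] pointing down, gripper open.
Joint ranges: [-2.6, 2.6], [-0.5, 2.12], [-1.47, 1.34], [0.16, 2.42], [-1.27, 4.41], [0.06, 2.06], [-2.6, 2.6]. Speed limits (rad/s): [2.22, 2.22, 2.79, 2.79, 3.14, 3.14, 3.14].

### API

Orientations are given as a unit quaternion [x, y, z, w].
In Python, from workcell import * gives the robot as it stands.
- The arm moves only by the tool jog_arm, never from a script. Its argument "plan" is a list of rows, each a list of 3 entries, a list of its own where there are three numbers: the turn, a rotation vector about the tool's x, y, z in rad, then the shift along the tool's x, y, z in m, then the finger opening in m, from 0 to 0.0854. A call has 1 to 8 rows; each row is the pose to reach, as a shift and turn from the pose commanded when the call began, along the tool's axes at that moment; what a row does not reach only later rows make up. A row lasts 1/12 s, in which the tool goes at most 41.7 mm and 7.16 degrees, less where a joint would pass 70% of its speed; a pose out of reach is approached as far as the arm can. A call with a gripper value outside its range is refused whole. The fingers move at their own pace and stop on an object; "force" is the grip in N (left out, the last holds). Time passes only in rows, so rows that repeat a pose let the fingers close. It gives the time, the measured TCP pose, the force, the opening and the grip force at its end, in the units of the state.
- get_obs(): the state, without advancing time (a new reading comes with each control period).
- camera(name): name is "scene" or "top" or "wrist"; returns a dict with "img" (384x512x3 uint8, red, green, blue), "mtx" (3x3 intrinsics, pixels), "k1" (the pictures are not rectified: a ray, as slopes to the right and down, at radius r is drawn at 1 + k1 r^2 times it, then the intrinsics apply), "extrinsics" (4x4, takes a point from camera to world coordinates). Camera axes: x right, y down, z forward; pixel columns grow to the right and rows downward; lengths in m; the calibration is good to about 2 mm. A picture is of the moment at which its call begins. There is no depth.
- hand_in(): hands the job in; it is judged then, once.
The state is a dict: "clock": time; "joint_pos": joint angles; "joint_velocities": joint speeds; "tau": joint torques, N m; "position": TCP position; "ee_rot": TCP orientation; "ft_force": force on the tool from outside, world axes, zero at the start; "torque": the same for the moment, N m; "grip_width": opening from 0.0 (shut) to 1.0 (fully open); "grasp_force": force on a finger pad.
Only numpy, scipy, OpenCV 4.12 (cv2) and the standard library are available. Lean on these libraries where they do the work, as an engineer would, in place of code of your own. Each camera call takes 0.05 s, during which the arm holds its last target. There are 200 camera calls.

### The job

Load the two loose sieve screens into the drying rack: first the one with the orange handle into the orange slot (the middle one), then the one with the blue handle into the blue slot (the top one). Slide each in level along its rails with the handle facing out, until it stops against the rear rods, and let go of it there. Leave the grey screen in the bottom slot, the steel bowl, the bottle and the scoop where they are.

Things in the scene. Friction and masses are not known exactly. Their poses are not given: they have to be found in the camera images.
- orange_disc (a point): centre (half-way up the plate) of the loose perforated aluminium screen with the orange handle: a flat disc 130 mm across, 6 mm thick, 110 to 180 g. Lies flat at the start. Axes: z up through the disc, x from the handle towards the disc's centre (the handle stands on the -x side). 
- orange_handle (a point): grasp point on the orange handle, an upright plastic fin 12 mm thick (along y), 68 mm long (along x, reaching from 52 to 120 mm from the disc's centre, so overhanging the rim) and 40 mm high (its top is 46 mm above the disc's underside). This point is 100 mm from the disc's centre on the -x side, in the middle of the fin's thickness, 33 mm above the disc's underside; the axes are the disc's.
- blue_disc (a point): centre (half-way up the plate) of the loose perforated aluminium screen with the blue handle: a flat disc 130 mm across, 6 mm thick, 110 to 180 g. Lies flat at the start. Axes: z up through the disc, x from the handle towards the disc's centre (the handle stands on the -x side). 
- blue_handle (a point): grasp point on the blue handle, an upright plastic fin 12 mm thick (along y), 68 mm long (along x, reaching from 52 to 120 mm from the disc's centre, so overhanging the rim) and 40 mm high (its top is 46 mm above the disc's underside). This point is 100 mm from the disc's centre on the -x side, in the middle of the fin's thickness, 33 mm above the disc's underside; the axes are the disc's.
- orange_seat (a point): centre (half-way up) of the orange screen's disc when fully home in the middle slot (orange rails). x points into the slot (the way to slide), z up. Slot floor 3 mm below this point, slot 12 mm high, side walls 70 mm either side, floor ledges reach inward to 48 mm either side, short flared lips end 70 mm to -x; two upright steel rods at the back stop the disc.
- blue_seat (a point): centre (half-way up) of the blue screen's disc when fully home in the top slot (blue rails). x points into the slot (the way to slide), z up. Slot floor 3 mm below this point, slot 12 mm high, side walls 70 mm either side, floor ledges reach inward to 48 mm either side, short flared lips end 70 mm to -x; two upright steel rods at the back stop the disc.
- rack: fixed drying rack, 140 mm deep (x), 190 wide (y); origin in the middle of its foot, 0 to 25 mm above the table (adjustable). Open side to -x. Slot floors 25 (grey), 88 (orange), 158 mm (blue) above the origin; above them a solid fan head from 216 to 276 mm, reaching to x = -70 mm: a wide tool pointing straight down would hit it, so lean the tool back, out of the rack.
- grey_disc (a point): centre of a like screen with a grey handle, already home in the bottom slot of the rack; leave alone. The top of its handle is 71 mm above the rack's origin
- bowl: stainless steel bowl, 180 mm across, 75 mm high, origin under its centre; leave alone
- bottle: white bottle, 60 mm across, 170 mm high, origin under its centre; leave alone
- scoop: blue hand scoop lying on the table, 75 mm wide, 45 mm high, blade from -37 to +95 mm along x, handle to -147 mm; leave alone

How it is judged:
By the outcome, as a careful person would: the job done as asked, in the order asked, and still so for the second after the job is handed in, with the robot touching nothing.
It also fails if it takes over 58 s, if anything falls off the work surface, if the arm or the gripper's body presses on something with over 40 N, if the wrist force passes 120 N, or if a joint passes its speed limit or range.

## Working session

There is one attempt and no reset: what is moved stays moved. The work goes in short steps, Python scripts to look and compute and a tool call to move; the robot and the scene stay as the last step left them, time stands still between calls to the robot, and variables do not carry over. Pictures are saved under pics/ and viewed, at most 12 in all, crops included, and the job is handed in when it is done.

Besides the shell and the picture viewer there is one more tool, called after "Emit:" as name(argument=value, ...) on one line, values as JSON. jog_arm: Moves the arm, as the interface text tells. Its arguments: {"type":"object","properties":{"plan":{"type":"array"},"force":{"type":"number"}},"required":["plan"]}

```bash
ls; mkdir -p pics
python3 - <<'E'
from workcell import *
import cv2,numpy as np
o=get_obs();print(o)
for n in("scene","top"):
    c=camera(n);print(n,c["mtx"],c["k1"],c["extrinsics"])
    np.savez(f"{n}.npz",**c)
    cv2.imwrite(f"pics/{n}0.png",cv2.resize(c["img"][:,:,::-1],(800,600),interpolation=cv2.INTER_CUBIC))
E
```

```text
pics
{'clock': 0.0, 'joint_pos': array([ 1.25340683,  0.3328578 , -0.06473129,  1.46096315,  0.02157606,
        1.34988667, -0.08847969]), 'joint_velocities': array([ 2.29894306e-05, -1.32708333e-04,  5.46212630e-04,  3.66075025e-04,
        7.81158410e-04, -1.28165480e-03,  9.59279878e-05]), 'tau': array([-5.29517565e-04, -6.25435138e+01,  4.87335725e-02, -3.91603661e+01,
        1.61951274e-02,  9.89074877e-03, -2.06574572e-05]), 'position': array([ 0.18150404, -0.59769335,  0.24951434]), 'ee_rot': array([ 9.89151944e-01,  1.46894274e-01, -1.20680187e-04, -6.99961678e-04]), 'ft_force': array([ 0.40368865, -0.5799051 ,  0.36199072]), 'torque': array([-0.04781809,  0.06534802, -0.01761573]), 'grasp_force': 0.0, 'grip_width': 0.9999818604323539}
scene [[348.31709997   0.         258.77087157]
 [  0.         348.31709997 190.43311352]
 [  0.           0.           1.        ]] -0.09432260209535996 [[-0.86150347  0.33050024 -0.38546253  0.96593335]
 [ 0.5075666   0.54006036 -0.67135009  0.74328627]
 [-0.01370834 -0.77401834 -0.63301476  0.85088781]
 [ 0.          0.          0.          1.        ]]
top [[439.41801436   0.         257.71203567]
 [  0.         439.41801436 195.48783347]
 [  0.           0.           1.        ]] -0.10703876023934357 [[-1.08925726e-02 -9.93314611e-01  1.14923606e-01  3.95875050e-01]
 [-9.99940558e-01  1.08758610e-02 -7.72455811e-04 -1.96859639e-03]
 [-4.82601521e-04 -1.14925188e-01 -9.93374032e-01  1.40952886e+00]
 [ 0.00000000e+00  0.00000000e+00  0.00000000e+00  1.00000000e+00]]
```

View pics/scene0.png

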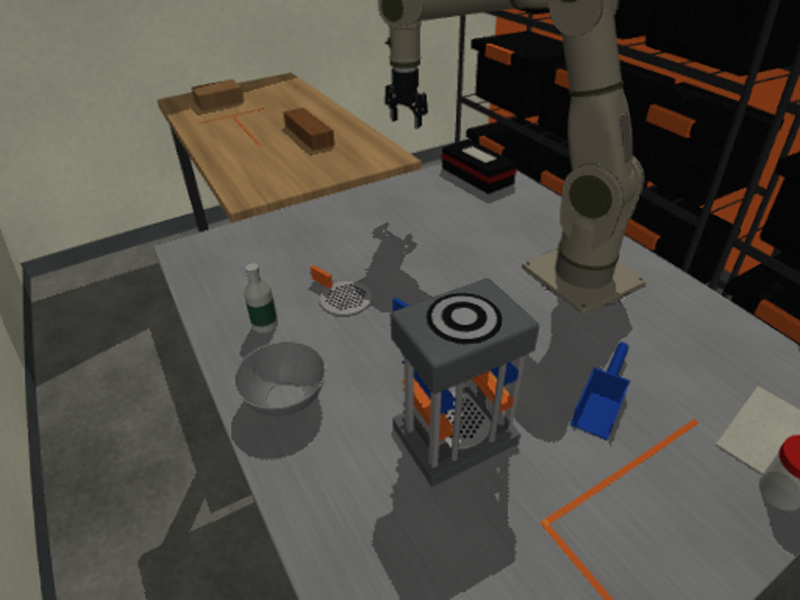

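View pics/top0.png

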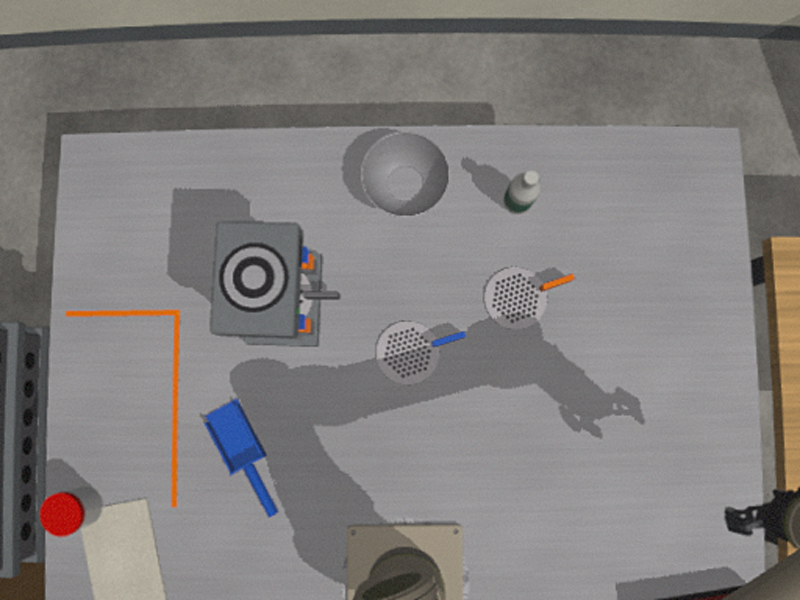

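The scene view shows the rack with its fan head (circle about 463,317) and the grey screen in the bottom slot. In the top view the orange disc is at (515,297) with its handle reaching (574,278), and the blue disc is at (407,352) with its handle reaching (465,336). The rack head's circle is at (253,277), and the rack opens to the right (world -y).

```bash
cat > h.py <<'E'
import numpy as np,cv2
from scipy.spatial.transform import Rotation as R
def ray(c,uv):
    K=np.array(c["mtx"]);k=float(c["k1"])
    p=cv2.undistortPoints(np.array([[uv]],float),K,np.array([k,0,0,0.]))[0,0]
    T=np.array(c["extrinsics"]);d=T[:3,:3]@np.r_[p,1];return T[:3,3],d
def onz(c,uv,z):
    o,d=ray(c,uv);return o+d*(z-o[2])/d[2]
def tri(c1,u1,c2,u2):
    (a,d),(b,e)=ray(c1,u1),ray(c2,u2)
    s=np.linalg.lstsq(np.c_[d,-e],b-a,rcond=None)[0]
    p,q=a+s[0]*d,b+s[1]*e;return (p+q)/2,np.linalg.norm(p-q)
def proj(c,P):
    T=np.linalg.inv(np.array(c["extrinsics"]));P=np.atleast_2d(P)
    return cv2.projectPoints(P.astype(float),cv2.Rodrigues(T[:3,:3])[0],T[:3,3],np.array(c["mtx"]),np.array([float(c["k1"]),0,0,0.]))[0][:,0]
E
python3 - <<'E'
from h import *
t=dict(np.load("top.npz"));s=dict(np.load("scene.npz"))
S=512/800
hsv=cv2.cvtColor(t["img"],cv2.COLOR_RGB2HSV)
for n,(lo,hi),(x,y,w,h) in(("or",(5,20),(535,270,50,25)),("bl",(105,125),(428,328,45,25))):
    x,y,w,h=[int(v*S) for v in(x,y,w,h)]
    m=cv2.inRange(hsv,(lo,130,60),(hi,255,255))[y:y+h,x:x+w]
    ys,xs=np.nonzero(m);P=np.array([onz(t,(a+x,b+y),.046)[:2] for a,b in zip(xs,ys)])
    c=P.mean(0);v=np.linalg.svd(P-c)[2][0];pr=(P-c)@v
    print(n,c,v,np.ptp(pr),len(P))
for n,p in(("or",(515,297)),("bl",(407,352))): print(n,onz(t,np.array(p)*S,.006))
print(tri(t,np.array((253,277))*S,s,np.array((463,317))*S))
z=.285
for p in((218,222),(301,222),(298,338),(211,333)):print(onz(t,np.array(p)*S,z))
a=cv2.resize(t["img"][125:235,125:225],(400,440),interpolation=cv2.INTER_CUBIC)
b=cv2.resize(s["img"][175:310,245:345],(400,540),interpolation=cv2.INTER_CUBIC)
im=np.zeros((540,800,3),np.uint8);im[:440,:400]=a;im[:,400:]=b
cv2.imwrite("pics/rack.png",im[:,:,::-1])
E
```

```text
or [ 0.59834662 -0.31330104] [ 0.34310165 -0.93929828] 0.07178503947245893 90
bl [ 0.48687829 -0.09316732] [ 0.28701035 -0.95792748] 0.06507717362123511 78
or [ 0.57328575 -0.23536857  0.006     ]
bl [ 0.46243037 -0.01085182  0.006     ]
(array([0.57485525, 0.24326533, 0.29627688]), np.float64(0.0006547839190247858))
[0.67124711 0.30747015 0.285     ]
[0.66889213 0.16633799 0.285     ]
[0.47397755 0.16985951 0.285     ]
[0.48353125 0.31498542 0.285     ]
```

View pics/rack.png

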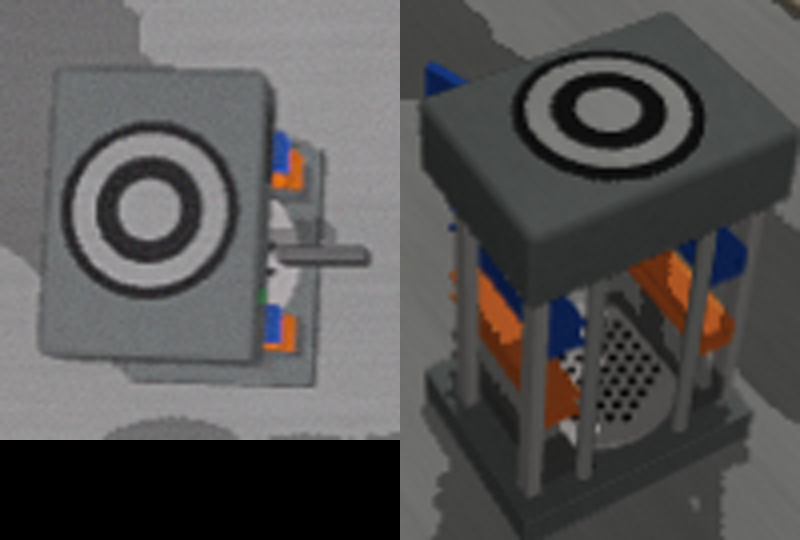

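The top crop shows the head's corners at (57,67), (265,70), (255,362) and (40,355). In the scene crop they are at (667,12), (798,128), (530,232) and (425,98).

```bash
cat >> h.py <<'E'
def goal(d,lean,flip=1):
    "tool rotation: z down leaning so that it points along d(2-vector); y horizontal"
    d=np.r_[np.array(d)/np.linalg.norm(d),0];z=-np.cos(lean)*np.array([0,0,1.])+np.sin(lean)*d
    y=flip*np.cross([0,0,1.],d)*-1;return np.c_[np.cross(y,z),y,z]
def delta(o,p,Rg):
    Rc=R.from_quat(o["ee_rot"]).as_matrix();return R.from_matrix(Rc.T@Rg).as_rotvec(),Rc.T@(np.array(p)-o["position"])
E
python3 - <<'E'
from h import *
from scipy.optimize import least_squares
from workcell import *
t=dict(np.load("top.npz"));s=dict(np.load("scene.npz"))
T=np.array([(57,67),(265,70),(255,362),(40,355)])/4+[125,125]
Sc=(np.array([(667,12),(798,128),(530,232),(425,98)])-[400,0])/4+[245,175]
# top TL=(+x,+y), TR=(+x,-y), BR=(-x,-y), BL ; find scene correspondence by projection
W=np.array([(.671,.307,.29),(.669,.166,.29),(.474,.17,.29),(.483,.315,.29)])
pr=proj(s,W);idx=[np.argmin(np.linalg.norm(Sc-p,axis=1)) for p in pr];print(idx)
for a,i in zip(T,idx): print(tri(t,a,s,Sc[i]))
E
cat > g.py <<'E'
import sys
from h import *
from workcell import *
o=get_obs()
E
python3 - <<'E'
from g import *
d=np.array([-.32,.947])
for f in(1,-1):
    Rg=goal(d,.6,f);print(f,delta(o,[.605,-.33,.16],Rg), goal(d,.6,f).round(2).tolist())
E
```

```text
[np.int64(2), np.int64(3), np.int64(0), np.int64(1)]
(array([0.66891895, 0.30466301, 0.29799731]), np.float64(0.00010036497254391182))
(array([0.66277628, 0.17053977, 0.29360428]), np.float64(0.0069492060327894425))
(array([0.47587193, 0.17459345, 0.2877009 ]), np.float64(0.00018513973887503946))
(array([0.48183611, 0.31251782, 0.29232641]), np.float64(0.0013663453657234916))
1 (array([ 0.47818257,  0.4635455 , -1.5493124 ]), array([ 0.48302715, -0.13304414,  0.08973602])) [[-0.26, 0.95, -0.18], [0.78, 0.32, 0.53], [0.56, -0.0, -0.83]]
-1 (array([ 0.45973548, -0.47425224,  1.48956786]), array([ 0.48302715, -0.13304414,  0.08973602])) [[0.26, -0.95, -0.18], [-0.78, -0.32, 0.53], [-0.56, 0.0, -0.83]]
```

Emit:
jog_arm(plan=[[[0.478,0.464,-1.549],[0.483,-0.133,0.05],0.085],[[0.478,0.464,-1.549],[0.483,-0.133,0.05],0.085],[[0.478,0.464,-1.549],[0.483,-0.133,0.05],0.085],[[0.478,0.464,-1.549],[0.483,-0.133,0.05],0.085],[[0.478,0.464,-1.549],[0.483,-0.133,0.05],0.085],[[0.478,0.464,-1.549],[0.483,-0.133,0.05],0.085],[[0.478,0.464,-1.549],[0.483,-0.133,0.05],0.085],[[0.478,0.464,-1.549],[0.483,-0.133,0.05],0.085]])

```text
clock: 0.77
position: [0.463, -0.42, 0.217]
ee_rot: [0.802, 0.566, 0.111, -0.155]
ft_force: [-0.1, -1.0, -0.5]
grip_width: 0.995
grasp_force: 0.0
```

Run:
```python
from g import *
print(o["joint_pos"],o["position"]);print(delta(o,[.605,-.34,.19],goal([-.32,.947],.6,1)))
```

```text
[ 1.03152431  0.58034261 -0.35691775  1.25318778 -0.09814315  1.5880557
  0.37444769] [ 0.46295504 -0.41999276  0.21696051]
(array([ 0.19388508,  0.18802895, -0.6259184 ]), array([0.1078056 , 0.11232405, 0.05535108]))
```

Emit:
jog_arm(plan=[[[0.194,0.188,-0.626],[0.108,0.112,0.055],0.085],[[0.194,0.188,-0.626],[0.108,0.112,0.055],0.085],[[0.194,0.188,-0.626],[0.108,0.112,0.055],0.085],[[0.194,0.188,-0.626],[0.108,0.112,0.055],0.085],[[0.194,0.188,-0.626],[0.108,0.112,0.055],0.085],[[0.194,0.188,-0.626],[0.108,0.112,0.055],0.085],[[0.194,0.188,-0.626],[0.108,0.112,0.055],0.085]])

```text
clock: 1.35
position: [0.6047, -0.3402, 0.1877]
ee_rot: [0.557, 0.776, 0.172, -0.242]
ft_force: [-0.8, -0.2, -1.0]
grip_width: 0.994
grasp_force: 0.0
```

Run:
```python
from g import *
print(o["joint_pos"],o["position"]);print(delta(o,[.605,-.34,.19],goal([-.32,.947],.6,1)))
c=camera("wrist");np.savez("w1.npz",**c);print(c["extrinsics"])
cv2.imwrite("pics/w1.png",cv2.resize(c["img"][:,:,::-1],(800,600),interpolation=cv2.INTER_CUBIC))
print(proj(c,[[.5985,-.313,.046],[.573,-.235,.006]])*800/512)
```

```text
[ 0.80297935  0.95368321 -0.48650737  0.79560215 -0.03924861  1.8851467
  0.73963353] [ 0.60473237 -0.34020874  0.1877416 ]
(array([-0.00184029, -0.00233862, -0.00126832]), array([ 0.00137231,  0.00031532, -0.00179803]))
[[ 0.94722642  0.3064771  -0.09398876  0.606796  ]
 [ 0.32056166 -0.90698315  0.27316989 -0.34639306]
 [-0.00152591 -0.28888293 -0.95736321  0.33464705]
 [ 0.          0.          0.          1.        ]]
[[406.65426215 396.45778869]
 [406.95783989 283.1690736 ]]
```

View pics/w1.png

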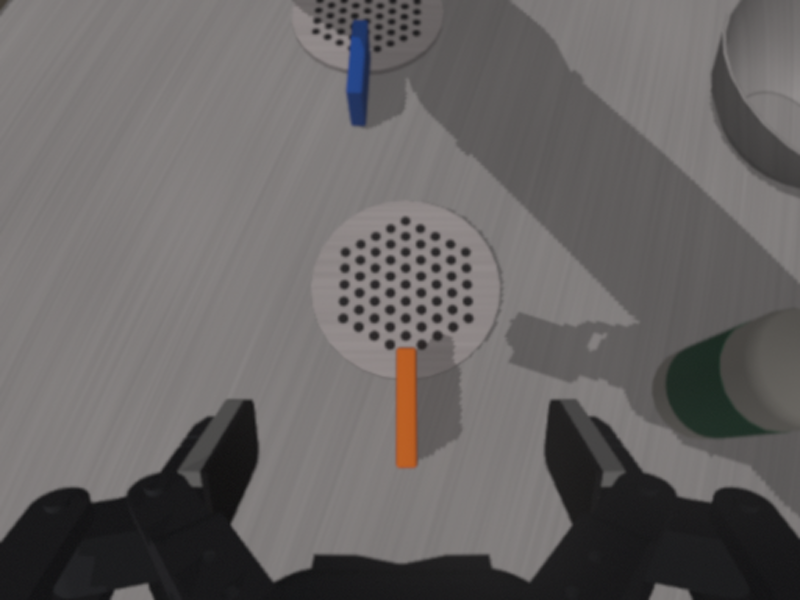

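Wrist view: the orange handle's top runs from (406,349) to (406,467), the disc's centre is about (406,289), and the fingers straddle the handle symmetrically.

Run:
```python
from g import *
c=dict(np.load("w1.npz"));S=.64
a=onz(c,np.array((406,349))*S,.046);b=onz(c,np.array((406.5,467))*S,.046);m=onz(c,np.array((406,289))*S,.005)
d=(a-b)[:2];L=np.linalg.norm(d);d/=L;print(a,b,m,L,d)
D=a[:2]+d*.052;print("disc from handle",D)
g=np.r_[D-d*.1,.033];print(g)
Rg=goal(d,.6,1)
print("above",delta(o,g-Rg[:,2]*.06,Rg));print("grasp",delta(o,g,Rg))
```

```text
[ 0.58943012 -0.287122    0.046     ] [ 0.61067842 -0.34958936  0.046     ] [ 0.57361994 -0.23889487  0.005     ] 0.06598227924173708 [-0.3220304   0.94672933]
disc from handle [ 0.57268454 -0.23789208]
[ 0.60488758 -0.33256501  0.033     ]
above (array([ 1.50846280e-03,  9.31228431e-05, -7.29595484e-03]), array([-0.0813948 ,  0.00359809,  0.07296872]))
grasp (array([ 1.50846280e-03,  9.31228431e-05, -7.29595484e-03]), array([-0.08138954,  0.00350756,  0.13296865]))
```

Emit:
jog_arm(plan=[[[0.0015,0,-0.007],[-0.04,0.002,0.035],0.085],[[0.0015,0,-0.007],[-0.081,0.0035,0.073],0.085],[[0.0015,0,-0.007],[-0.081,0.0035,0.073],0.085],[[0.0015,0,-0.007],[-0.081,0.0035,0.09],0.085],[[0.0015,0,-0.007],[-0.081,0.0035,0.11],0.085],[[0.0015,0,-0.007],[-0.081,0.0035,0.124],0.085],[[0.0015,0,-0.007],[-0.081,0.0035,0.132],0.085],[[0.0015,0,-0.007],[-0.081,0.0035,0.132],0.085]], force=60)

```text
clock: 2.07
position: [0.6038, -0.333, 0.035]
ee_rot: [0.557, 0.776, 0.172, -0.24]
ft_force: [0.2, -0.4, 0.0]
grip_width: 0.998
grasp_force: 0.0
```

Emit:
jog_arm(plan=[[[0,0,0],[0,0,0],0.0],[[0,0,0],[0,0,0],0.0],[[0,0,0],[0,0,0],0.0],[[0,0,0],[0,0,0],0.0],[[0,0,0],[0,0,0],0.0],[[0,0,0],[0,0,0],0.0],[[0,0,0],[0,0,0],0.0],[[0,0,0],[0,0,0],0.0]], force=60)

```text
clock: 2.73
position: [0.6051, -0.3335, 0.036]
ee_rot: [0.556, 0.777, 0.172, -0.239]
ft_force: [-0.4, -0.2, 2.6]
grip_width: 0.133
grasp_force: 59.6
```

Run:
```python
from g import *
print(o["position"],o["grip_width"]*85,o["grasp_force"],o["ft_force"])
d=[.036,.999]; d0=[-.322,.9467]
print(delta(o,o["position"]+[0,0,.12],goal(d0,.6,1)))
print(delta(o,[.57,.0,.15],goal(d,.6,1)))
```

```text
[ 0.60506541 -0.33349793  0.03601453] 11.340687658660952 59.64276194572449 [-0.40060435 -0.24348257  2.5836773 ]
(array([0.00114394, 0.0020313 , 0.00090095]), array([ 0.0675557 ,  0.00017433, -0.0991776 ]))
(array([-0.20402317,  0.00174451,  0.30141895]), array([0.33438355, 0.07439063, 0.08998227]))
```

Emit:
jog_arm(plan=[[[0,0,0],[0,0,0],0.05],[[0,0,0],[0,0,0],0.05],[[0,0,0],[0,0,0],0.05],[[0,0,0],[0,0,0],0.05],[[0,0,0],[0,0,-0.03],0.05],[[0,0,0],[0,0,-0.07],0.05],[[0,0,0],[0,0,-0.1],0.05],[[0,0,0],[0,0,-0.1],0.05]])

```text
clock: 3.4
position: [0.6244, -0.3908, 0.1243]
ee_rot: [0.558, 0.777, 0.172, -0.235]
ft_force: [0.0, -0.9, 0.0]
grip_width: 0.582
grasp_force: 0.0
```

Run:
```python
from g import *
print(o["position"],o["grip_width"])
print(delta(o,[.57,-.04,.15],goal([.036,.999],1.2,1)))
```

```text
[ 0.62440881 -0.39077286  0.12429499] 0.5823790211106822
(array([-0.28182559,  0.60136548,  0.23355453]), array([0.3046299 , 0.06038599, 0.17382986]))
```

Emit:
jog_arm(plan=[[[-0.03,0.06,0.025],[0.04,0.006,-0.02],0.05],[[-0.28,0.6,0.234],[0.305,0.06,0.174],0.05],[[-0.28,0.6,0.234],[0.305,0.06,0.174],0.05],[[-0.28,0.6,0.234],[0.305,0.06,0.174],0.05],[[-0.28,0.6,0.234],[0.305,0.06,0.174],0.05],[[-0.28,0.6,0.234],[0.305,0.06,0.174],0.05],[[-0.28,0.6,0.234],[0.305,0.06,0.174],0.05],[[-0.28,0.6,0.234],[0.305,0.06,0.174],0.05]])

```text
clock: 4.07
position: [0.5722, -0.078, 0.1455]
ee_rot: [0.595, 0.57, 0.404, -0.397]
ft_force: [1.5, 0.6, 0.1]
grip_width: 0.585
grasp_force: 0.0
```

Emit:
jog_arm(plan=[[[0,0,0],[0,0,0],0.05]])

```text
clock: 4.15
position: [0.5704, -0.069, 0.1479]
ee_rot: [0.59, 0.573, 0.403, -0.401]
ft_force: [1.2, 2.2, 0.5]
grip_width: 0.588
grasp_force: 0.0
```

Run:
```python
from g import *
print(o["joint_pos"],o["position"]);print(delta(o,[.57,-.04,.15],goal([.036,.999],1.2,1)))
```

```text
[ 1.01563985  0.89294024 -0.72455203  1.50388627 -0.55483148  1.45455863
  0.55453628] [ 0.57043929 -0.06898747  0.14785751]
(array([-0.01845307, -0.00917374, -0.00540975]), array([ 0.01224021, -0.0010649 ,  0.02634577]))
```

Orientation reached, so I take the picture here.

Run:
```python
from g import *
c=camera("wrist");np.savez("w2.npz",**c);print(c["extrinsics"],c["mtx"][0])
cv2.imwrite("pics/w2.png",cv2.resize(c["img"][:,:,::-1],(800,600),interpolation=cv2.INTER_CUBIC))
```

```text
[[ 0.9997345  -0.02121372  0.00899437  0.56989028]
 [-0.02022901 -0.62116929  0.78341528 -0.15784369]
 [-0.01103213 -0.78338923 -0.6214335   0.26542033]
 [ 0.          0.          0.          1.        ]] [324.58873788   0.         256.54151431]
```

View pics/w2.png

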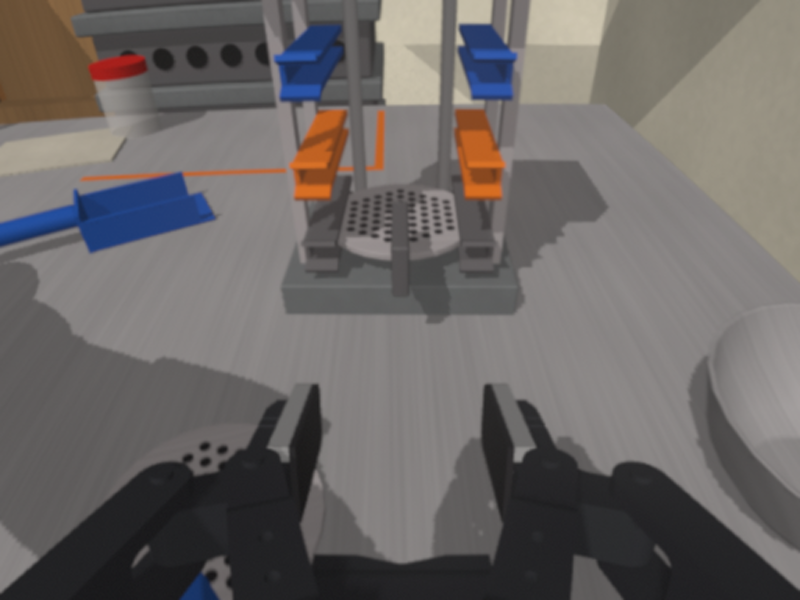

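The wrist view shows the rack front: orange rail ends near (315,180) and (482,180), blue near (305,80) and (493,80), grey handle at (400,250), and no obstruction in front of the slots. I enlarge that area.

Run:
```python
from h import *
c=np.load("w2.npz");im=c["img"][0:205,165:345]  # 180x205
a=im[10:140,170-165:340-165]
cv2.imwrite("pics/w2c.png",cv2.resize(a[:,:,::-1],None,fx=4.5,fy=4.5,interpolation=cv2.INTER_CUBIC))
```

```text
(no output)
```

View pics/w2c.png

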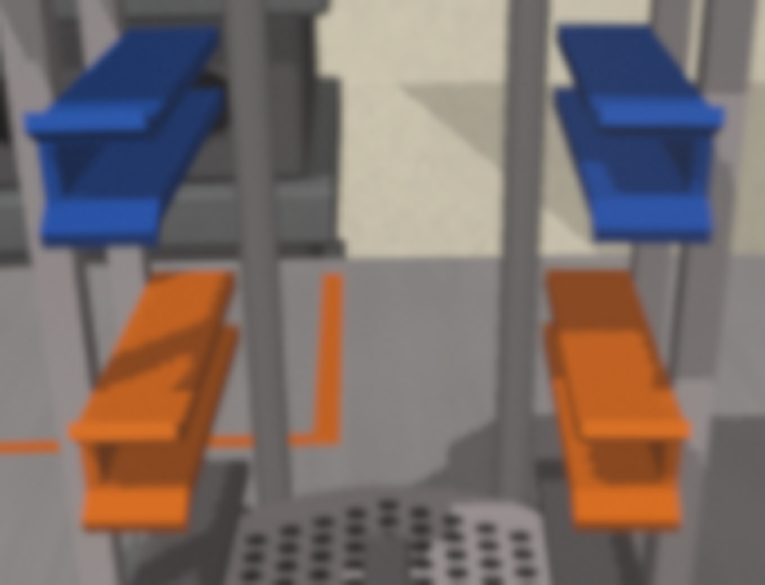

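```bash
cat > fit.py <<'E'
from h import *
from scipy.optimize import least_squares
c=dict(np.load("w2.npz"))
px=lambda p:np.array(p)/4.5+[170,10]-.5+.5/4.5
obs=px([(187,525),(580,525),(155,241),(600,238),(193,487),(570,487),(160,201),(590,198),(236,330),(545,325),(222,92),(556,92)])
def pts(q):
    X,Y,th,z0,f,dr,xb=q
    P=[]
    for x,dz in((-.070,-dr),(-.070+f,0),(xb,0)):
        for h in(.088,.158):
            for y in(.048,-.048):P.append((x,y,z0+h+dz))
    P=np.array(P);cs,sn=np.cos(th),np.sin(th)
    return np.c_[X+cs*P[:,0]-sn*P[:,1],Y+sn*P[:,0]+cs*P[:,1],P[:,2]]
fn=lambda q:(proj(c,pts(q))-obs).ravel()
# left in image = -x world = +y rack (yaw ~90deg)
r=least_squares(fn,[.575,.242,1.55,.018,.012,.004,.07],loss="soft_l1")
print(r.x.round(4),np.pi/2-r.x[2]);print(fn(r.x).reshape(-1,2).round(1).tolist())
J=r.jac;print("sd/px",np.sqrt(np.diag(np.linalg.inv(J.T@J))).round(4))
E
python3 fit.py
```

```text
[0.5749 0.2399 1.5315 0.021  0.0122 0.0051 0.0601] 0.0393163143475137
[[-0.2, 0.7], [-0.8, 0.5], [0.4, -0.5], [-0.9, -0.5], [-0.5, 0.1], [0.8, -0.1], [0.6, -0.2], [0.5, -0.2], [0.7, -0.2], [-0.5, 0.6], [0.1, 0.4], [-0.4, -0.2]]
sd/px [0.0004 0.0036 0.0071 0.001  0.0046 0.0017 0.0055]
```

Run:
```python
from g import *
Rg=goal([-.322,.9467],.6,1);print(delta(o,np.array([.605,-.3335,.034])-.1*Rg[:,2],Rg))
```

```text
(array([ 0.27472414, -0.60171111, -0.22936387]), array([-0.14015738,  0.05914265, -0.28083128]))
```

Emit:
jog_arm(plan=[[[0.275,-0.602,-0.229],[-0.14,0.059,-0.281],0.06],[[0.275,-0.602,-0.229],[-0.14,0.059,-0.281],0.06],[[0.275,-0.602,-0.229],[-0.14,0.059,-0.281],0.06],[[0.275,-0.602,-0.229],[-0.14,0.059,-0.281],0.06],[[0.275,-0.602,-0.229],[-0.14,0.059,-0.281],0.06],[[0.275,-0.602,-0.229],[-0.14,0.059,-0.281],0.06],[[0.275,-0.602,-0.229],[-0.14,0.059,-0.281],0.06],[[0.275,-0.602,-0.229],[-0.14,0.059,-0.281],0.06]])

```text
clock: 4.87
position: [0.623, -0.3959, 0.1183]
ee_rot: [0.56, 0.775, 0.171, -0.237]
ft_force: [0.5, -1.5, -0.9]
grip_width: 0.704
grasp_force: 0.0
```

Emit:
jog_arm(plan=[[[0,0,0],[0,0,0],0.06],[[0,0,0],[0,0,0],0.06],[[0,0,0],[0,0,0],0.06]])

```text
clock: 5.12
position: [0.6231, -0.3923, 0.1168]
ee_rot: [0.559, 0.775, 0.172, -0.239]
ft_force: [0.6, 0.6, 0.2]
grip_width: 0.704
grasp_force: 0.0
```

Run:
```python
from g import *
Rg=goal([-.322,.9467],.6,1);print(o["position"],delta(o,np.array([.605,-.3335,.034]),Rg))
c=camera("wrist");np.savez("w3.npz",**c)
hsv=cv2.cvtColor(c["img"],cv2.COLOR_RGB2HSV);m=cv2.inRange(hsv,(5,130,60),(20,255,255))
ys,xs=np.nonzero(m);print(xs.min(),xs.max(),ys.min(),ys.max(),xs.mean(),proj(c,[[.5894,-.287,.046],[.6107,-.3496,.046]]))
```

```text
[ 0.62308072 -0.39229873  0.11682885] (array([ 0.00396695,  0.00288337, -0.00563359]), array([0.00428665, 0.00138404, 0.10307536]))
250 267 129 225 258.4236842105263 [[258.52369535 130.08898676]
 [259.32589545 216.48813074]]
```

Emit:
jog_arm(plan=[[[0.004,0.003,-0.005],[0.004,0.001,0.03],0.06],[[0.004,0.003,-0.005],[0.004,0.001,0.06],0.06],[[0.004,0.003,-0.005],[0.004,0.001,0.085],0.06],[[0.004,0.003,-0.005],[0.004,0.001,0.103],0.06],[[0.004,0.003,-0.005],[0.004,0.001,0.103],0.06],[[0.004,0.003,-0.005],[0.004,0.001,0.103],0.06]])

```text
clock: 5.67
position: [0.6044, -0.3334, 0.0351]
ee_rot: [0.556, 0.777, 0.172, -0.241]
ft_force: [0.8, 0.5, 0.4]
grip_width: 0.705
grasp_force: 0.0
```

Emit:
jog_arm(plan=[[[0,0,0],[0,0,0],0.0],[[0,0,0],[0,0,0],0.0],[[0,0,0],[0,0,0],0.0],[[0,0,0],[0,0,0],0.0],[[0,0,0],[0,0,0],0.0],[[0,0,0],[0,0,0],0.0],[[0,0,0],[0,0,0],0.0],[[0,0,0],[0,0,0],0.0]], force=90)

```text
clock: 6.33
position: [0.605, -0.3346, 0.035]
ee_rot: [0.557, 0.777, 0.172, -0.239]
ft_force: [0.8, -2.0, 5.8]
grip_width: 0.13
grasp_force: 87.7
```

Run:
```python
from g import *
print(o["position"],o["grip_width"]*85,o["grasp_force"],o["ft_force"])
np.savez("grasp_o.npz",p=o["position"],q=o["ee_rot"])
Rc=R.from_quat(o["ee_rot"]).as_matrix();d=np.cross([0,0,1],Rc[:,1])*-1;d=np.cross(Rc[:,1],[0,0,1.]);print("dir",d,"lean",np.arctan2(np.hypot(*Rc[:2,2]),-Rc[2,2]))
print("lift",delta(o,o["position"]+[0,0,.13],Rc))
```

```text
[ 0.60497487 -0.33462518  0.03503045] 11.047754422240319 87.70192265510559 [ 0.76254714 -1.99919626  5.76316168]
dir [ 0.32113566 -0.94703305  0.        ] lean 0.5986090209444066
lift (array([0., 0., 0.]), array([ 7.32541734e-02,  7.05807831e-05, -1.07395629e-01]))
```

Emit:
jog_arm(plan=[[[0,0,0],[0.006,0,-0.009],0.0],[[0,0,0],[0.02,0,-0.03],0.0],[[0,0,0],[0.04,0,-0.058],0.0],[[0,0,0],[0.058,0,-0.085],0.0],[[0,0,0],[0.073,0,-0.107],0.0],[[0,0,0],[0.073,0,-0.107],0.0]])

```text
clock: 6.83
position: [0.6064, -0.3349, 0.1709]
ee_rot: [0.556, 0.778, 0.173, -0.236]
ft_force: [0.4, 0.1, -0.3]
grip_width: 0.125
grasp_force: 87.9
```

```bash
cat >> h.py <<'E'
RD=np.array([.0393,.9992])
def rackgoal(q,dyaw): return R.from_rotvec([0,0,dyaw]).as_matrix()@R.from_quat(q).as_matrix()
E
python3 - <<'E'
from g import *
g=np.load("grasp_o.npz");Rg=rackgoal(g["q"],-.366)
print(o["position"],o["grip_width"]*85,o["grasp_force"],o["ft_force"],delta(o,[.5646,-.0219,.15],Rg))
E
```

```text
[ 0.606365   -0.33487484  0.17093586] 10.664000266912172 87.87389159202576 [ 0.40542899  0.07082484 -0.27038602] (array([-0.20145622,  0.00386081,  0.30577943]), array([0.24490898, 0.06088214, 0.19091577]))
```

Emit:
jog_arm(plan=[[[-0.025,0,0.038],[0.02,0.005,0.016],0.0],[[-0.06,0.001,0.09],[0.05,0.012,0.039],0.0],[[-0.09,0.002,0.137],[0.085,0.021,0.066],0.0],[[-0.12,0.002,0.18],[0.12,0.03,0.094],0.0],[[-0.15,0.003,0.225],[0.16,0.04,0.125],0.0],[[-0.175,0.003,0.265],[0.2,0.05,0.156],0.0],[[-0.195,0.004,0.295],[0.23,0.057,0.179],0.0],[[-0.201,0.004,0.306],[0.245,0.061,0.191],0.0]])

```text
clock: 7.5
position: [0.5616, -0.0216, 0.1441]
ee_rot: [0.69, 0.66, 0.211, -0.208]
ft_force: [0.2, 0.2, -1.6]
grip_width: 0.126
grasp_force: 87.9
```

Emit:
jog_arm(plan=[[[0,0,0],[0,0,0],0.0],[[0,0,0],[0,0,0],0.0],[[0,0,0],[0,0,0],0.0]])

```text
clock: 7.75
position: [0.5629, -0.0237, 0.1444]
ee_rot: [0.689, 0.662, 0.211, -0.208]
ft_force: [-0.5, -0.9, -1.9]
grip_width: 0.123
grasp_force: 88.1
```

Run:
```python
from g import *
g=np.load("grasp_o.npz");Rg=rackgoal(g["q"],-.366)
print(o["joint_pos"],o["position"],o["grasp_force"],o["ft_force"])
print(delta(o,[.5646,-.0219,.146],Rg))
c=camera("wrist");np.savez("w4.npz",**c)
cv2.imwrite("pics/w4.png",cv2.resize(c["img"][:,:,::-1],(800,600),interpolation=cv2.INTER_CUBIC))
```

```text
[ 0.81639565  0.50048638 -0.67800312  1.68971753 -0.31248124  1.16976278
  0.28501972] [ 0.56285648 -0.0236841   0.14438513] 88.05257678031921 [-0.51923897 -0.94744817 -1.91177489]
(array([-0.00727948, -0.00254656, -0.00403289]), array([ 0.00244594,  0.0016614 , -0.00029631]))
```

View pics/w4.png

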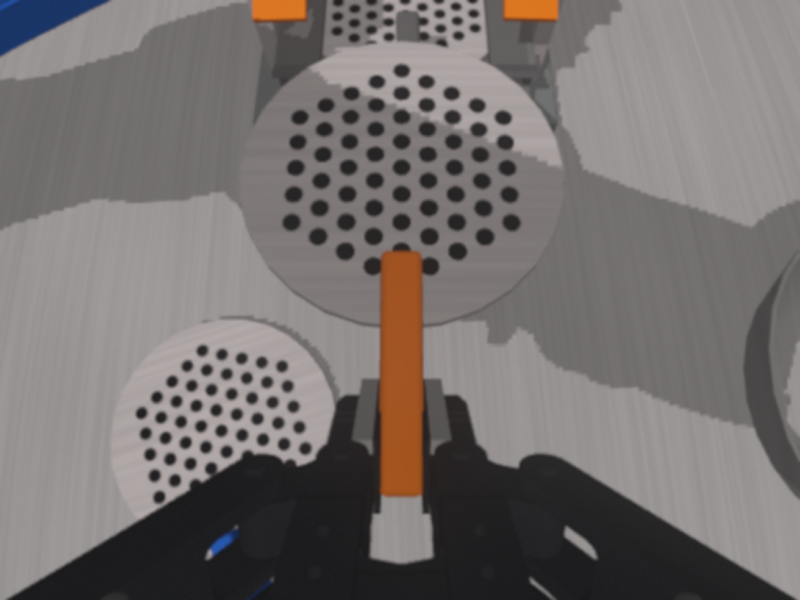

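Wrist view: the held disc spans x 240–563 and rows 42–326, and the orange lips are centred at x≈405 (row 10) against 401 for the handle. So the lateral offset is about 2 mm, which agrees with the computed residual. I check whether the disc is level.

Run:
```python
from g import *
from scipy.optimize import least_squares
c=dict(np.load("w4.npz"));p=np.array([.56286,-.02368,.14439])
Rc=R.from_quat(o["ee_rot"]).as_matrix();d=np.cross(Rc[:,1],[0,0,1.])*-1;print(d)
y=np.cross([0,0,1],d);a=np.linspace(0,2*np.pi,720)
def ext(q):
    z,pit,s=q;dx=np.cos(pit)*d+np.sin(pit)*np.array([0,0,1]);n=np.cross(dx,y)
    C=np.r_[p[:2],0]+d*s+[0,0,z]
    u=proj(c,C+.065*(np.outer(np.cos(a),dx)+np.outer(np.sin(a),y)))*1.5625
    return np.array([u[:,0].min(),u[:,0].max(),u[:,1].min(),u[:,1].max()])
ob=np.array([240,563,42,326])
print(ext([.1094+.006,0,.102]))
r=least_squares(lambda q:(ext(q)-ob),[.115,0,.102],x_scale=[.01,.05,.01],diff_step=1e-3);print(r.x,r.fun)
```

```text
[ 0.03979697  0.99917803 -0.        ]
[238.62037353 565.6823219   45.39156356 332.50581015]
[0.11380135 0.00907461 0.10496643] [ 0.6652122   0.68611838  0.00167524 -0.00204962]
```

Emit:
jog_arm(plan=[[[-0.007,-0.0025,-0.004],[0.003,0.0017,-0.001],0.0],[[-0.007,-0.0025,-0.004],[0.003,0.0017,-0.001],0.0],[[-0.007,-0.0025,-0.004],[0.011,0.0017,0.0045],0.0],[[-0.007,-0.0025,-0.004],[0.019,0.0017,0.01],0.0],[[-0.007,-0.0025,-0.004],[0.029,0.0017,0.017],0.0],[[-0.007,-0.0025,-0.004],[0.039,0.0017,0.0235],0.0],[[-0.007,-0.0025,-0.004],[0.049,0.0017,0.0305],0.0],[[-0.007,-0.0025,-0.004],[0.049,0.0017,0.0305],0.0]])

```text
clock: 8.47
position: [0.5663, 0.0387, 0.1475]
ee_rot: [0.687, 0.664, 0.213, -0.206]
ft_force: [0.2, 1.3, -0.8]
grip_width: 0.127
grasp_force: 88.1
```

```bash
cat > ck.py <<'E'
from g import *
n=sys.argv[1];dy=float(sys.argv[2]);off=float(sys.argv[3]);z=float(sys.argv[4]);left=float(sys.argv[5])
g=np.load(n);Rg=rackgoal(g["q"],dy)
v=o["position"][:2]-[.5749,.2399];print("along",v@RD,"lat(+x)",v@[RD[1],-RD[0]],"z",o["position"][2],"F",o["ft_force"],"T",o["torque"],"grip",o["grasp_force"])
p=np.r_[np.array([.5749,.2399])-RD*(off+left),z]
print(delta(o,p,Rg))
E
python3 ck.py grasp_o.npz -.366 .102 .147 .1; python3 ck.py grasp_o.npz -.366 .102 .147 .05|tail -1
```

```text
along -0.20140523939663776 lat(+x) -0.0007177623511107971 z 0.14749395968429696 F [ 0.2149265   1.30342896 -0.83318424] T [-0.79122739  0.09622925 -0.01071858] grip 88.05885314941406
(array([-0.00276888, -0.00236668,  0.00364369]), array([-7.63697992e-04,  7.14810811e-04,  7.56008514e-05]))
(array([-0.00276888, -0.00236668,  0.00364369]), array([0.04047393, 0.00095532, 0.02834685]))
```

Emit:
jog_arm(plan=[[[-0.002,-0.002,0.003],[0.007,0.001,0.006],0.0],[[-0.002,-0.002,0.003],[0.017,0.001,0.012],0.0],[[-0.002,-0.002,0.003],[0.027,0.001,0.019],0.0],[[-0.002,-0.002,0.003],[0.037,0.001,0.026],0.0],[[-0.002,-0.002,0.003],[0.047,0.001,0.033],0.0],[[-0.002,-0.002,0.003],[0.057,0.001,0.0395],0.0],[[-0.002,-0.002,0.003],[0.066,0.001,0.046],0.0],[[-0.002,-0.002,0.003],[0.07,0.001,0.0485],0.0]])

```text
clock: 9.13
position: [0.5708, 0.122, 0.1467]
ee_rot: [0.689, 0.662, 0.213, -0.204]
ft_force: [-0.2, 0.8, 0.3]
grip_width: 0.124
grasp_force: 88.1
```

```bash
python3 ck.py grasp_o.npz -.366 .102 .147 0; python3 ck.py grasp_o.npz -.366 .102 .147 -.005|tail -1
```

```text
along -0.11796192218507191 lat(+x) 0.000512427047021143 z 0.14668599815236655 F [-0.21459361  0.75435479  0.31500896] T [-0.81626135  0.00305459  0.06975072] grip 88.10794115066528
(array([ 0.00056031,  0.00031868, -0.00142185]), array([ 0.01337069, -0.00053235,  0.00873373]))
(array([ 0.00056031,  0.00031868, -0.00142185]), array([ 0.01750207, -0.0005386 ,  0.0115498 ]))
```

Emit:
jog_arm(plan=[[[0,0,0],[0.003,0,0.002],0.0],[[0,0,0],[0.006,0,0.004],0.0],[[0,0,0],[0.009,0,0.006],0.0],[[0,0,0],[0.011,0,0.0074],0.0],[[0,0,0],[0.013,0,0.0087],0.0],[[0,0,0],[0.0145,0,0.0097],0.0],[[0,0,0],[0.0155,0,0.0104],0.0],[[0,0,0],[0.0155,0,0.0104],0.0]])

```text
clock: 9.8
position: [0.5722, 0.137, 0.1464]
ee_rot: [0.691, 0.661, 0.212, -0.203]
ft_force: [-1.6, -4.9, -0.4]
grip_width: 0.13
grasp_force: 88.9
```

```bash
python3 ck.py grasp_o.npz -.366 .102 .147 0
```

```text
along -0.10290508168252638 lat(+x) 0.001311876835007048 z 0.14639124728502342 F [-1.6110935  -4.87935098 -0.39575786] T [-1.20351519  0.2886028   0.27138271] grip 88.8789439201355
(array([ 0.00231088,  0.00217975, -0.00410247]), array([ 1.09066644e-03, -1.31586580e-03,  4.44271008e-06]))
```

Emit:
jog_arm(plan=[[[0,0,0],[0.001,0,0.0006],0.0],[[0,0,0],[0.0015,0,0.001],0.0],[[0,0,0],[0.0015,0,0.001],0.0],[[0,0,0],[0.0008,0,0.002],0.0],[[0,0,0],[0.0001,0,0.003],0.0],[[0,0,0],[0.0001,0,0.003],0.0]])

```text
clock: 10.3
position: [0.5725, 0.1371, 0.1439]
ee_rot: [0.691, 0.661, 0.212, -0.203]
ft_force: [-4.2, -13.0, 5.2]
grip_width: 0.122
grasp_force: 90.0
```

```bash
python3 ck.py grasp_o.npz -.366 .102 .147 0
```

```text
along -0.10280266402687809 lat(+x) 0.0016567403027522264 z 0.1439273914802417 F [ -4.21285405 -13.001624     5.21613985] T [-1.78533839  0.78939336  0.79941877] grip 90.03181457519531
(array([ 0.0030572 ,  0.00335645, -0.00536354]), array([ 0.00238406, -0.00166136, -0.0020965 ]))
```

Emit:
jog_arm(plan=[[[0,0,0],[0,0,0],0.045],[[0,0,0],[0,0,0],0.045],[[0,0,0],[0,0,0],0.045],[[0,0,0],[0,0,0],0.045],[[0,0,0],[0,0,-0.01],0.045],[[0,0,0],[0,0,-0.04],0.045],[[0,0,0],[-0.02,0,-0.075],0.045],[[0,0,0],[-0.05,0,-0.1],0.045]])

```text
clock: 10.97
position: [0.5686, 0.0433, 0.2029]
ee_rot: [0.688, 0.663, 0.214, -0.202]
ft_force: [0.6, -0.1, 0.5]
grip_width: 0.525
grasp_force: 0.0
```

Run:
```python
from g import *
print(o["position"],o["ft_force"],o["joint_pos"])
c=camera("wrist");np.savez("w5.npz",**c)
cv2.imwrite("pics/w5.png",cv2.resize(c["img"][:,:,::-1],(640,480),interpolation=cv2.INTER_CUBIC))
D=np.array([.4622,-.0125]) ;d=np.array([-.287,.958]);g=np.r_[D-d*.1,.034]
Rg=goal(d,.6,1);print(g,"hover",delta(o,g-Rg[:,2]*.13,Rg))
```

```text
[0.56863727 0.04325425 0.20289777] [ 0.62124797 -0.13404348  0.46576823] [ 0.75948816  0.40216624 -0.72975005  1.68608395 -0.36100636  1.18681608
  0.17458356]
[ 0.4909 -0.1083  0.034 ] hover (array([ 0.19013101,  0.00300661, -0.26965532]), array([-0.21960705, -0.04832698, -0.07530191]))
```

View pics/w5.png

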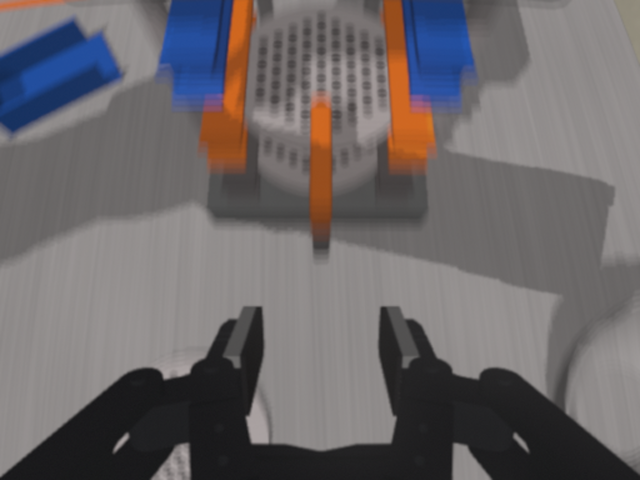

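The view, slightly motion-blurred, shows the orange screen in the middle slot. Its handle (320, 100–235) points out, in line with the grey one. Now the blue screen.

Emit:
jog_arm(plan=[[[0.19,0.003,-0.27],[-0.22,-0.048,-0.075],0.06],[[0.19,0.003,-0.27],[-0.22,-0.048,-0.075],0.06],[[0.19,0.003,-0.27],[-0.22,-0.048,-0.075],0.06],[[0.19,0.003,-0.27],[-0.22,-0.048,-0.075],0.06],[[0.19,0.003,-0.27],[-0.22,-0.048,-0.075],0.06],[[0.19,0.003,-0.27],[-0.22,-0.048,-0.075],0.06],[[0.19,0.003,-0.27],[-0.22,-0.048,-0.075],0.06],[[0.19,0.003,-0.27],[-0.22,-0.048,-0.075],0.06]])

```text
clock: 11.68
position: [0.5099, -0.1813, 0.1365]
ee_rot: [0.574, 0.763, 0.176, -0.239]
ft_force: [0.2, 1.5, 0.7]
grip_width: 0.704
grasp_force: 0.0
```

Emit:
jog_arm(plan=[[[0,0,0],[0,0,0],0.06],[[0,0,0],[0,0,0],0.06],[[0,0,0],[0,0,0],0.06]])

```text
clock: 11.93
position: [0.5108, -0.1779, 0.1376]
ee_rot: [0.571, 0.765, 0.176, -0.238]
ft_force: [0.6, 0.1, -0.4]
grip_width: 0.704
grasp_force: 0.0
```

Run:
```python
from g import *
print(o["position"],o["joint_pos"])
c=camera("wrist");np.savez("w6.npz",**c)
cv2.imwrite("pics/w6.png",cv2.resize(c["img"][:,:,::-1],(800,600),interpolation=cv2.INTER_CUBIC))
```

```text
[ 0.5108468  -0.17792311  0.13759741] [ 0.93364712  0.63635929 -0.62125206  1.49393727 -0.11940406  1.48575529
  0.66400986]
```

View pics/w6.png

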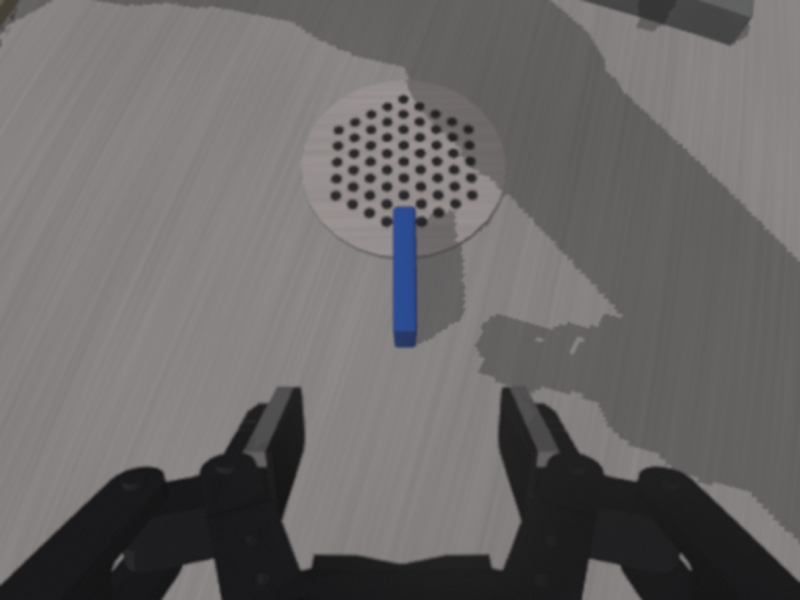

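Wrist view: the blue handle's top runs from (403,207) to (404.5,332), and the disc's centre is at about (403,168).

Run:
```python
from g import *
c=dict(np.load("w6.npz"));S=.64
a=onz(c,np.array((403.5,207))*S,.046);b=onz(c,np.array((404.5,332))*S,.046);m=onz(c,np.array((403,168))*S,.006)
d=(a-b)[:2];L=np.linalg.norm(d);d/=L;D=(a+b)[:2]/2+d*.086;print(a,b,m,L,d,D)
g=np.r_[D-d*.1,.034];Rg=goal(d,.6,1);print(g,np.arctan2(d[1],d[0]))
print(delta(o,g-Rg[:,2]*.06,Rg));print(delta(o,g,Rg))
```

```text
[ 0.4773839  -0.06259785  0.046     ] [ 0.49700856 -0.12701762  0.046     ] [ 0.46332391 -0.01599535  0.006     ] 0.06734265500552591 [-0.29141504  0.95659672] [ 0.46213454 -0.01254042]
[ 0.49127604 -0.10820009  0.034     ] 1.8665020732866375
(array([ 0.00058494, -0.00116502, -0.00727021]), array([0.00140945, 0.00169351, 0.06639215]))
(array([ 0.00058494, -0.00116502, -0.00727021]), array([0.00133942, 0.00165867, 0.1263921 ]))
```

Emit:
jog_arm(plan=[[[0,-0.001,-0.007],[0.0014,0.0017,0.025],0.06],[[0,-0.001,-0.007],[0.0014,0.0017,0.06],0.06],[[0,-0.001,-0.007],[0.0014,0.0017,0.085],0.06],[[0,-0.001,-0.007],[0.0014,0.0017,0.105],0.06],[[0,-0.001,-0.007],[0.0014,0.0017,0.12],0.06],[[0,-0.001,-0.007],[0.0014,0.0017,0.1265],0.06],[[0,-0.001,-0.007],[0.0014,0.0017,0.1265],0.06],[[0,-0.001,-0.007],[0.0014,0.0017,0.1265],0.06]])

```text
clock: 12.65
position: [0.4914, -0.1094, 0.034]
ee_rot: [0.57, 0.767, 0.176, -0.237]
ft_force: [-0.1, -0.3, -0.5]
grip_width: 0.704
grasp_force: 0.0
```

Emit:
jog_arm(plan=[[[0,0,0],[0,0,0],0.0],[[0,0,0],[0,0,0],0.0],[[0,0,0],[0,0,0],0.0],[[0,0,0],[0,0,0],0.0],[[0,0,0],[0,0,0],0.0],[[0,0,0],[0,0,0],0.0],[[0,0,0],[0,0,0],0.0],[[0,0,0],[0,0,0],0.0]], force=90)

```text
clock: 13.32
position: [0.4913, -0.1096, 0.0339]
ee_rot: [0.57, 0.767, 0.176, -0.237]
ft_force: [-0.1, -2.8, 6.2]
grip_width: 0.127
grasp_force: 87.6
```

Run:
```python
from g import *
print(o["position"],o["grip_width"]*85,o["grasp_force"],o["ft_force"])
np.savez("grasp_b.npz",p=o["position"],q=o["ee_rot"])
Rc=R.from_quat(o["ee_rot"]).as_matrix();d=np.cross(Rc[:,1],[0,0,1.])*-1;D=np.array([.4621,-.0130])
print("dir",d,np.arctan2(d[1],d[0]),"lean",np.arccos(-Rc[2,2]),"off",(D-o["position"][:2])@d[:2],"dyaw",1.5315-np.arctan2(d[1],d[0]))
print("lift",delta(o,o["position"]+[0,0,.16],Rc))
```

```text
[ 0.49132414 -0.10964878  0.03386811] 10.772018279035992 87.612065076828 [-0.14734202 -2.78390234  6.15853018]
dir [-0.28850716  0.95747772 -0.        ] 1.8634636651196694 lean 0.5998647648698242 off 0.10097042519746538 dyaw -0.33196366511966935
lift (array([0., 0., 0.]), array([ 9.03249305e-02,  3.31390076e-05, -1.32065915e-01]))
```

Emit:
jog_arm(plan=[[[0,0,0],[0.006,0,-0.009],0.0],[[0,0,0],[0.02,0,-0.03],0.0],[[0,0,0],[0.038,0,-0.056],0.0],[[0,0,0],[0.057,0,-0.083],0.0],[[0,0,0],[0.075,0,-0.11],0.0],[[0,0,0],[0.092,0,-0.135],0.0],[[0,0,0],[0.103,0,-0.151],0.0],[[0,0,0],[0.107,0,-0.157],0.0]])

```text
clock: 13.98
position: [0.492, -0.1095, 0.2267]
ee_rot: [0.569, 0.768, 0.176, -0.235]
ft_force: [0.4, 0.7, -1.1]
grip_width: 0.131
grasp_force: 87.9
```

```bash
python3 ck.py grasp_b.npz -.332 .101 .2155 .16
```

```text
along -0.3524273734351848 lat(+x) -0.0691150764470077 z 0.2266864030380823 F [ 0.39654598  0.73096697 -1.11968222] T [-0.95474015 -0.30843737  0.01652709] grip 87.90539145469666
(array([-0.18569525,  0.00227418,  0.27634679]), array([0.04636652, 0.0951775 , 0.04534008]))
```

Emit:
jog_arm(plan=[[[-0.023,0,0.034],[0.005,0.012,0.005],0.0],[[-0.05,0.001,0.075],[0.013,0.026,0.012],0.0],[[-0.085,0.001,0.127],[0.021,0.044,0.021],0.0],[[-0.12,0.001,0.18],[0.03,0.062,0.029],0.0],[[-0.155,0.002,0.23],[0.038,0.079,0.038],0.0],[[-0.175,0.002,0.26],[0.044,0.09,0.043],0.0],[[-0.186,0.002,0.276],[0.0464,0.0952,0.0453],0.0],[[-0.186,0.002,0.276],[0.0464,0.0952,0.0453],0.0]])

```text
clock: 14.65
position: [0.5634, -0.0197, 0.2116]
ee_rot: [0.688, 0.662, 0.212, -0.207]
ft_force: [0.4, -0.8, -2.2]
grip_width: 0.126
grasp_force: 87.8
```

Emit:
jog_arm(plan=[[[0,0,0],[0,0,0],0.0],[[0,0,0],[0,0,0],0.0]])

```text
clock: 14.82
position: [0.5635, -0.0221, 0.2118]
ee_rot: [0.689, 0.661, 0.212, -0.206]
ft_force: [0.3, -0.4, -1.2]
grip_width: 0.12
grasp_force: 87.8
```

```bash
python3 ck.py grasp_b.npz -.332 .101 .2155 .16;python3 ck.py grasp_b.npz -.332 .101 .2155 .1|tail -1
python3 - <<'E'
from g import *
c=camera("wrist");np.savez("w7.npz",**c)
cv2.imwrite("pics/w7.png",cv2.resize(c["img"][:,:,::-1],(800,600),interpolation=cv2.INTER_CUBIC))
E
```

```text
along -0.2622575604156619 lat(+x) -0.0011102619080782237 z 0.21182443948031457 F [ 0.25682611 -0.44218707 -1.18128667] T [-0.88357887  0.09707996  0.03558036] grip 87.7972412109375
(array([-0.00290099, -0.00149965, -0.00254005]), array([ 0.00313099,  0.00109637, -0.00231412]))
(array([-0.00290099, -0.00149965, -0.00254005]), array([0.05260346, 0.00106772, 0.03163107]))
```

View pics/w7.png

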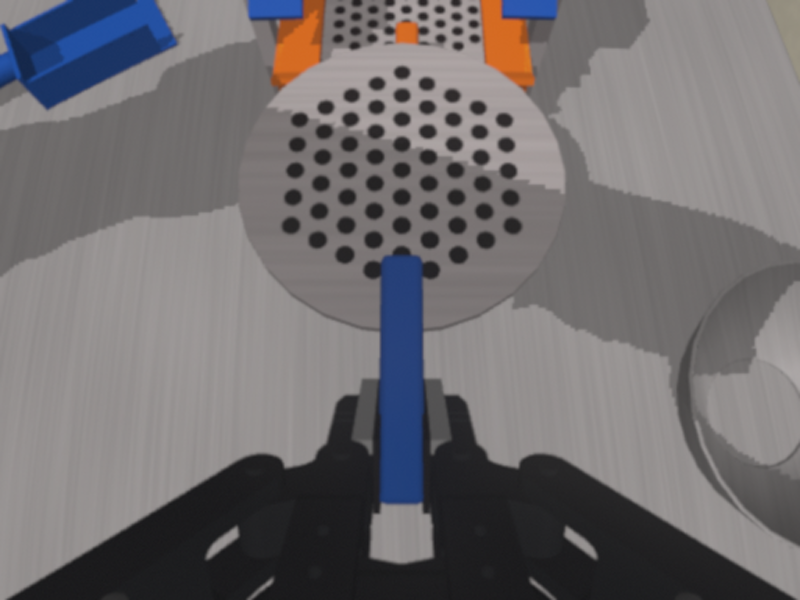

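Wrist view: the blue lips are centred at x≈402 and the held disc at 402, so they line up. I raise it 3.7 mm and start sliding in.

Emit:
jog_arm(plan=[[[-0.003,-0.0015,-0.0025],[0.003,0.0008,-0.0023],0.0],[[-0.003,-0.0015,-0.0025],[0.003,0.0008,-0.0023],0.0],[[-0.003,-0.0015,-0.0025],[0.011,0.0008,0.0032],0.0],[[-0.003,-0.0015,-0.0025],[0.019,0.0008,0.0087],0.0],[[-0.003,-0.0015,-0.0025],[0.029,0.0008,0.0155],0.0],[[-0.003,-0.0015,-0.0025],[0.039,0.0008,0.0223],0.0],[[-0.003,-0.0015,-0.0025],[0.049,0.0008,0.0292],0.0],[[-0.003,-0.0015,-0.0025],[0.0525,0.0008,0.0316],0.0]])

```text
clock: 15.53
position: [0.5666, 0.0435, 0.2162]
ee_rot: [0.687, 0.663, 0.213, -0.205]
ft_force: [-0.4, -0.1, -1.2]
grip_width: 0.127
grasp_force: 87.8
```

```bash
python3 ck.py grasp_b.npz -.332 .101 .2155 .015
```

```text
along -0.19655312602818045 lat(+x) -0.0005908464365788821 z 0.21621279998460538 F [-0.35141101 -0.13067887 -1.19990423] T [-0.79838024  0.03527541 -0.01633458] grip 87.82946348190308
(array([-0.00142531, -0.00121627,  0.0033116 ]), array([0.06603564, 0.00087348, 0.04614734]))
```

Emit:
jog_arm(plan=[[[0,0,0.002],[0.008,0.0005,0.006],0.0],[[0,0,0.002],[0.018,0.0005,0.0125],0.0],[[0,0,0.002],[0.028,0.0005,0.0195],0.0],[[0,0,0.002],[0.038,0.0005,0.0265],0.0],[[0,0,0.002],[0.048,0.0005,0.0335],0.0],[[0,0,0.002],[0.057,0.0005,0.04],0.0],[[0,0,0.002],[0.064,0.0005,0.0447],0.0],[[0,0,0.002],[0.066,0.0005,0.0461],0.0]])

```text
clock: 16.2
position: [0.5704, 0.1227, 0.2153]
ee_rot: [0.688, 0.662, 0.213, -0.205]
ft_force: [1.0, 0.6, -1.7]
grip_width: 0.13
grasp_force: 87.9
```

```bash
python3 ck.py grasp_b.npz -.332 .101 .2155 0
```

```text
along -0.11728146852636341 lat(+x) 6.394488259489984e-05 z 0.2153204762795391 F [ 0.95377426  0.63790369 -1.66602895] T [-0.89958506  0.06092818  0.00340046] grip 87.8821313381195
(array([-0.0006994 , -0.00095178,  0.00026114]), array([ 1.35366145e-02, -5.43912206e-05,  9.05950838e-03]))
```

Emit:
jog_arm(plan=[[[0,0,0],[0.003,0,0.002],0.0],[[0,0,0],[0.006,0,0.004],0.0],[[0,0,0],[0.009,0,0.006],0.0],[[0,0,0],[0.011,0,0.0074],0.0],[[0,0,0],[0.013,0,0.0087],0.0],[[0,0,0],[0.0145,0,0.0097],0.0],[[0,0,0],[0.0155,0,0.0104],0.0],[[0,0,0],[0.0155,0,0.0104],0.0]])

```text
clock: 16.87
position: [0.5715, 0.1391, 0.2152]
ee_rot: [0.689, 0.661, 0.213, -0.205]
ft_force: [-0.1, 0.1, -1.3]
grip_width: 0.126
grasp_force: 88.0
```

```bash
python3 ck.py grasp_b.npz -.332 .101 .2155 0
```

```text
along -0.10087484696468067 lat(+x) 0.0005708477970181485 z 0.21524816173817038 F [-0.09193159  0.14367545 -1.27847803] T [-0.87782906  0.0323077   0.00835634] grip 87.97988533973694
(array([ 0.00055505, -0.00019839, -0.00170042]), array([ 4.25800373e-05, -5.70728900e-04, -2.75809132e-04]))
```

No contact yet. I go up to 6 mm farther, slowly.

Emit:
jog_arm(plan=[[[0,0,0],[0.001,-0.0005,0.0006],0.0],[[0,0,0],[0.0018,-0.0005,0.0012],0.0],[[0,0,0],[0.0026,-0.0005,0.0017],0.0],[[0,0,0],[0.0033,-0.0005,0.0022],0.0],[[0,0,0],[0.0033,-0.0005,0.0022],0.0]])

```text
clock: 17.28
position: [0.5715, 0.1397, 0.2148]
ee_rot: [0.691, 0.661, 0.212, -0.204]
ft_force: [-4.5, -15.4, 3.8]
grip_width: 0.126
grasp_force: 89.9
```

```bash
python3 ck.py grasp_b.npz -.332 .101 .2155 0
```

```text
along -0.10025153933818383 lat(+x) 0.0005798568187932638 z 0.21475664241415462 F [ -4.48460037 -15.38940578   3.80364488] T [-2.36224707  0.866228    0.73433046] grip 89.87203359603882
(array([ 0.0018559 ,  0.00302189, -0.00435141]), array([-0.00019916, -0.00057693, -0.00103357]))
```

Emit:
jog_arm(plan=[[[0,0,0],[-0.0008,0,0.0006],0.0],[[0,0,0],[-0.0016,0,0.0012],0.0],[[0,0,0],[-0.0018,0,0.0016],0.0],[[0,0,0],[-0.0018,0,0.0016],0.0]])

```text
clock: 17.62
position: [0.5716, 0.1396, 0.2129]
ee_rot: [0.69, 0.661, 0.213, -0.204]
ft_force: [-5.0, -13.2, 6.4]
grip_width: 0.125
grasp_force: 89.8
```

```bash
python3 ck.py grasp_b.npz -.332 .101 .2155 0
```

```text
along -0.10031716322369752 lat(+x) 0.0006450134096823016 z 0.21289020010346835 F [ -5.00180727 -13.18754215   6.42732509] T [-2.05044069  0.89145125  0.82207204] grip 89.84531879425049
(array([ 0.00196416,  0.00217914, -0.00377233]), array([ 0.00090635, -0.00064292, -0.00253989]))
```

Emit:
jog_arm(plan=[[[0,0,0],[0,0,0],0.045],[[0,0,0],[0,0,0],0.045],[[0,0,0],[0,0,0],0.045],[[0,0,0],[0,0,0],0.045],[[0,0,0],[0,0,-0.015],0.045],[[0,0,0],[-0.015,0,-0.045],0.045],[[0,0,0],[-0.04,0,-0.075],0.045],[[0,0,0],[-0.07,0,-0.1],0.045]])

```text
clock: 18.28
position: [0.5666, 0.0287, 0.2581]
ee_rot: [0.688, 0.663, 0.214, -0.204]
ft_force: [1.9, 0.1, -0.8]
grip_width: 0.53
grasp_force: 0.0
```

Emit:
jog_arm(plan=[[[0,0,0],[-0.03,0,-0.02],0.045],[[0,0,0],[-0.05,0,-0.035],0.045],[[0,0,0],[-0.05,0,-0.035],0.045],[[0,0,0],[-0.05,0,-0.035],0.045]])

```text
clock: 18.62
position: [0.5642, -0.034, 0.2564]
ee_rot: [0.69, 0.66, 0.214, -0.205]
ft_force: [0.9, 1.2, -0.2]
grip_width: 0.522
grasp_force: 0.0
```

Run:
```python
from g import *
print(o["position"],o["ft_force"])
c=camera("wrist");s=camera("scene")
a=cv2.resize(c["img"],(400,300),interpolation=cv2.INTER_AREA);b=cv2.resize(s["img"][170:310,230:340],(400,509),interpolation=cv2.INTER_CUBIC)
im=np.zeros((509,800,3),np.uint8);im[:300,:400]=a;im[:,400:]=b
cv2.imwrite("pics/end.png",im[:,:,::-1])
```

```text
[ 0.56422162 -0.03400489  0.25638525] [ 0.86683001  1.21019616 -0.23120044]
```

View pics/end.png

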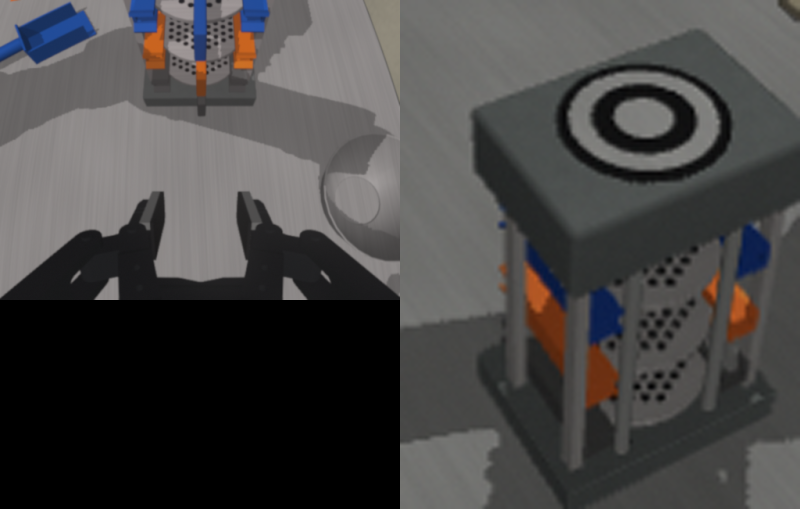

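All three discs sit stacked against the rear rods (right view: blue about (665,265), orange (655,330), grey (655,390)). The handles are in line facing out (left view, x≈200), and the gripper is clear.

```bash
python3 -c "
from workcell import *
print(hand_in())"
```

```text
the job is handed in; nothing more can be done
None
```

Both screens are in the rack, orange in the middle slot first and then blue in the top slot, each against the rear rods with its handle out and released; the job was handed in at about 19 s.

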